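# Put the bridge blank away and snap the stock bin's gate shut

## Task

Lay the dark bridge blank from the bench flat on the floor of the open-topped plywood stock bin, setting it down rather than dropping it, and without shoving the two heel blocks that already stand in there. Then push the bin's gate shut until its sprung tongue rides over the strike pin and snaps in behind it, so that the gate stays latched. Do not knock over the glue bottle.

Things in the scene. Friction and masses are not known exactly. Their poses are not given: they have to be found in the camera images.
- blank: Bridge blank, a plain dark hardwood bar 150 x 34 mm and 16 mm thick at its middle 80 mm (12 mm thick towards its ends), about 90 g. Starts lying loose on the bench, thick side up. Origin at the centre of its underside; x along its 150 mm length, y across its 34 mm width, z up.
- bin: Plywood stock bin fixed to the bench, open on top: 200 (its x) by 240 mm (its y), walls 10 mm thick, 85 mm high, floor 8 mm thick. Origin at the centre of its underside, on the bench. The gate closes its -x side. Heel blocks stand at the back (x from about +30 mm), so the free floor is x -95 to +30, y -110 to +110 mm. A steel strike bracket is outside the front end of its -y wall.
- gate (a joint): Angle of the gate about its upright hinge, rad: 0 shut, grows as the free end swings outward (0.45 to 0.9 at the start, 1.5 at most). Seen from above, shutting turns it anticlockwise. It stays where it is left. Shutting, the tongue meets the strike pin at about 0.07 rad; from there it takes about 6 N at gate_face to snap it in. Latched it reads under 0.015.
- gate_hinge (a point): Hinge axis of the gate at bench height, mid-thickness of the panel; at (-108, +120, 0) mm in the bin's frame. The gate is a plywood panel 238 mm long, 14 mm thick, from 4 to 85 mm above the bench, 350 g. Shut, it runs from here along the bin's -y with its outer face 7 mm to the bin's -x of the axis.
- gate_face (a point): Point on the gate's outer face at its top edge, 165 mm from the hinge axis: push here with the fingertips, 15 to 25 mm below the edge (deeper, thick fingers may rub the edge). Moves with the gate; its x points into the gate (push direction), y back to the hinge. A dark steel latch case on the outer face (19 mm proud, 49 to 83 mm above the bench) begins 26 mm from here towards the free end.
- tongue (a joint): How far the sprung tongue is pushed back into its latch case, in m: 0 fully out (as it is when free and when latched), about 0.008 while it rides over the strike pin, 0.011 at most. Spring about 2 N when out, 3 N when pushed in.
- tongue_tip (a point): Outer end of the steel tongue, 66 mm above the bench. The tongue stands 14 mm beyond the gate's free end; its sloped side faces the bin.
- strike_pin (a point): Top centre of the upright steel strike pin, 8 mm thick, top 90 mm above the bench, carried by a bracket on the bin. It is at (-137, -128, 90) mm in the bin's frame. The latched tongue lies on the bin side of it.
- heel_a: Loose mahogany heel block 45 x 75 x 60 mm high standing in the back of the bin near its +y wall; to be left there. Origin at the centre of its underside.
- heel_b: The other heel block, same size, near the bin's -y wall; to be left there. Origin at the centre of its underside.
- glue: White glue bottle with a red cap, 64 mm thick and 170 mm tall, standing loose on the bench. Origin at the centre of its underside, z up.
Not all that is in view belongs to the job. There is more than one size of the blank; the one meant has the size given above.

How it is judged:
By the outcome, as a careful person would: the job done as asked, in the order asked, and still so for the second after the job is handed in, with the robot touching nothing.
It also fails if it takes over 58 s, if anything falls off the work surface, if the arm or the gripper's body presses on something with over 40 N, if the wrist force passes 120 N, or if a joint passes its speed limit or range.

## Robot

A 6-joint arm with a two-finger parallel gripper is mounted at the origin on the work surface. World frame = base frame: x ahead of the robot, y to its left, z up, the work surface at z = 0. Lengths are in m, angles in rad, forces in N, time in s.
With the tool pointing down it reaches from about 0.375 to 0.925 m from the base axis. Payload 5.7 kg.
Tool frame: the origin (TCP) lies midway between the tips of the shut fingers; the grasp point (between the pads) lies 19 mm behind it; z points along the fingers, y is the line along which they close (so a half turn about z gives the same grasp; the last joint's range is limited). The gripper opens to 88 mm and grips with 3 to 60 N. Pads are 20 mm wide; open, the fingers measure 115 mm over their backs; the gripper's body (75 mm by 178 mm) begins 61 mm behind the grasp point.
Start: joints at [1.196, 0.359, 1.51, -0, 1.272, -0.115], TCP at [0.154, 0.58, 0.223] pointing down, gripper open.
Joint ranges: [-2.97, 2.97], [-1.01, 2.36], [0.21, 2.38], [-0.96, 4.11], [0.2, 2.71], [-2.98, 2.98]. Speed limits (rad/s): [2.39, 2.39, 3.14, 3.14, 3.14, 3.14].

## Interface

Orientations are given as a unit quaternion [x, y, z, w].
In Python, from bench import move_ptp, servo_line, goto_joints, move_gripper, sleep, inverse_kinematics, capture, PlanningError, close_job, spot_in, silhouettes, current_clock, current_joint_pos, current_qvel, current_joint_torque, current_position, current_orientation, current_force, current_torque, current_finger_gap, current_grip_force gives the robot as it stands. Calls block until the motion is done:
- move_ptp(position, orientation): joint-space move of the TCP to a pose.
- servo_line(position, orientation=None, rate=0.15, contact_N=None): straight line of the TCP; orientation=None keeps the orientation; rate is the mean speed in m/s. With contact_N (N) it stops when the force on the tool has changed by that much, and returns True; else False.
- goto_joints(angles): joint-space move.
- move_gripper(opening): finger opening in m; the grip force is fixed at half the most; returns when the fingers have stopped.
- sleep(seconds).
- inverse_kinematics(position, orientation): joint angles nearest the present ones, or None.
- capture(name): name is "side" or "top" or "wrist"; returns a dict with "image" (384x512x3 uint8, blue, green, red), "range_z" (384x512 float32, m along the optical axis (not along the pixel's ray), 0 where there is no reading), "intrinsics" (3x3 intrinsics, pixels), "R" (3x3) and "t" (3): a world point X has camera coordinates R X + t. Camera axes: x right, y down, z forward; pixel columns grow to the right and rows downward; lengths in m; the calibration is good to about 2 mm. A picture is of the moment at which its call begins.
A pose or a line that the arm cannot do raises PlanningError and nothing moves.
- close_job(): hands the job in; it is judged then, once.
Trained networks look in the newest picture that a camera, given by its name, has taken for a name from the list of things; names that differ only in an ending like _2 or _b are one class to them, and where a whole thing is asked for, a point or a joint stands for the part that bears it (a point fixed in the world has none). Each returns a list of dicts, best first, with "conf" (0 to 1); they miss things now and then, are a little off and sometimes report something else, mostly with a low value. They report only what shows in the picture. A call takes as long as a camera call. They do not tell look-alikes from the thing itself.
- spot_in(camera, query): "xy" ([column, row] in pixels, amid what is visible of it).
- silhouettes(camera, query): "region" (384x512 bool, what is visible of it) and "xy" ([column, row] in pixels, amid what is visible of it).
Readings, each from a call of its own:
- current_clock(): time.
- current_joint_pos(): joint angles.
- current_qvel(): joint speeds.
- current_joint_torque(): joint torques, N m.
- current_position(): TCP position.
- current_orientation(): TCP orientation.
- current_force(): force on the tool from outside, world axes, zero at the start.
- current_torque(): the same for the moment, N m.
- current_finger_gap(): finger opening in m.
- current_grip_force(): force on a finger pad.
Only numpy, scipy, OpenCV 4.12 (cv2) and the standard library are available. Lean on these libraries where they do the work, as an engineer would, in place of code of your own. Each camera call takes 0.05 s, during which the arm holds its last target. There are 200 camera calls.

## Working session

There is one attempt and no reset: what is moved stays moved. The work goes in short steps, each a Python script; the robot and the scene stay as the last script left them, time stands still between calls to the robot, and variables do not carry over. Pictures are saved under pics/ and viewed, at most 10 in all, crops included, and the job is handed in when it is done.

```bash
mkdir -p pics
cat > h.py <<'E'
import numpy as np, cv2
from bench import *
def world(c, px=None, region=None):
    K,R,t,Z=c["intrinsics"],c["R"],c["t"],c["range_z"]
    if region is not None: v,u=np.nonzero(region&(Z>0))
    else: u,v=np.array([px[0]]).astype(int),np.array([px[1]]).astype(int)
    z=Z[v,u]; P=np.stack([(u-K[0,2])*z/K[0,0],(v-K[1,2])*z/K[1,1],z],1)
    return (P-t)@R
E
python3 - <<'E'
from h import *
ims=[]
np.set_printoptions(precision=3,suppress=True)
for n in ("top","side"):
    c=capture(n); im=c["image"].copy(); np.savez(f"{n}.npz",**c)
    for q in ("blank","bin","gate","heel_a","glue","gate_face","tongue_tip","strike_pin","gate_hinge"):
        try:
            if q in("gate_face","tongue_tip","strike_pin","gate_hinge"):
                for s in spot_in(n,q)[:2]:
                    print(n,q,round(s["conf"],2),s["xy"],world(c,s["xy"])[0]); cv2.circle(im,tuple(int(a) for a in s["xy"]),3,(0,0,255),1); cv2.putText(im,q,tuple(int(a) for a in s["xy"]),0,.3,(0,0,255))
            else:
                for s in silhouettes(n,q)[:4]:
                    P=world(c,region=s["region"])
                    if len(P)<5: print(n,q,'few'); continue
                    r=cv2.minAreaRect((P[:,:2]*1000).astype(np.float32))
                    print(n,q,round(s["conf"],2),np.array(s["xy"]),np.median(P,0),P[:,2].max(),"rect",np.array(r[0]),np.array(r[1]),r[2])
        except Exception as e: print(n,q,e)
    ims.append(im)
    cv2.imwrite(f"pics/{n}0.png",cv2.resize(im,(800,600)))
E
```

```text
top blank 0.97 [416.7 240.7] [ 0.388 -0.746  0.019] 0.030578601575514848 rect [ 391.668 -755.433] [ 62.416 223.503] 44.72097396850586
top blank 0.63 [273.7 214.5] [ 0.469 -0.242  0.013] 0.022194663189704446 rect [ 467.653 -240.723] [ 41.777 148.65 ] 79.50264739990234
top bin 0.66 [167.6 199.9] [0.513 0.141 0.01 ] 0.09870811877176844 rect [512.999  96.338] [412.372 273.777] 73.28643798828125
top gate 0.72 [206.3 218.5] [ 0.45  -0.003  0.081] 0.09870811877176844 rect [450.333   3.771] [ 43.84  271.282] 32.299190521240234
top heel_a 0.75 [141.8 205.4] [0.484 0.226 0.066] 0.07230857678259148 rect [485.572 235.33 ] [47.15  73.857] 71.71746063232422
top heel_a 0.55 [152.6 175.6] [0.588 0.195 0.065] 0.0738123407338398 rect [590.519 202.248] [44.611 72.911] 69.72525024414062
top glue 0.71 [263.9 144. ] [ 0.7   -0.199  0.113] 0.17420502250982084 rect [ 709.555 -199.993] [61.433 57.794] 86.27684020996094
top gate_face 0.79 [206.1, 217.4] [ 0.449 -0.005  0.087]
top tongue_tip 0.17 [206.9, 214.9] [ 0.46  -0.003  0.083]
top strike_pin 0.94 [171.5, 201.1] [0.51  0.14  0.007]
top strike_pin 0.61 [2
[... 592 characters left out ...]
 258.23 ] 34.60206604003906
side heel_a 0.82 [181.5 165.8] [0.479 0.221 0.053] 0.07415594719519869 rect [485.087 239.785] [69.437 87.271] 71.45966339111328
side heel_a 0.54 [209.  156.5] [0.586 0.186 0.052] 0.0772761275121477 rect [588.648 198.8  ] [55.667 75.134] 74.95785522460938
side glue 0.69 [280.9 191.6] [ 0.7   -0.217  0.091] 0.17507208349339168 rect [ 747.018 -122.249] [247.455  63.369] 65.80294036865234
side gate_face 0.82 [199.8, 193.6] [ 0.445 -0.011  0.053]
side strike_pin 0.81 [203.9, 179.8] [0.529 0.122 0.012]
side strike_pin 0.61 [183.2, 165.2] [0.479 0.213 0.056]
side gate_hinge 0.62 [198.3, 193.1] [ 0.443 -0.007  0.052]
side gate_hinge 0.42 [201.2, 177.0] [0.529 0.142 0.012]
```

View pics/top0.png

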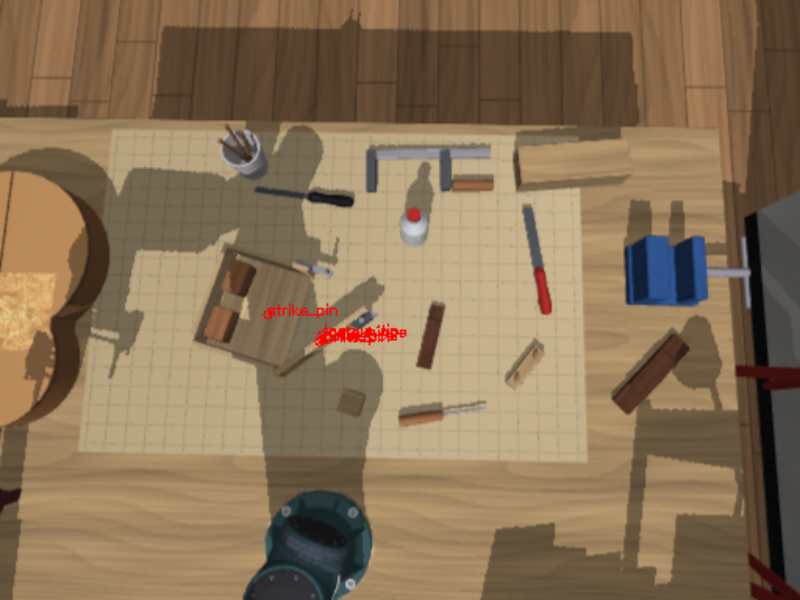

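View pics/side0.png

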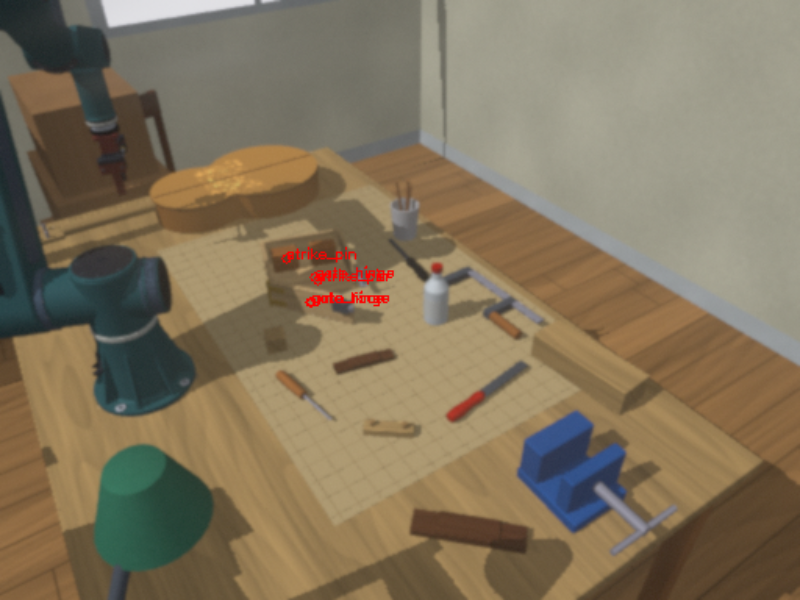

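The blank I want is the 150 mm bar at top-picture pixel (430,335), about (0.468, -0.241). The larger look-alike is at (650,372). The bin is at (255,305) with its gate open towards (370,320), and the bottle is at (413,228). Next, close wrist views.

```bash
cat >> h.py <<'E'
from scipy.spatial.transform import Rotation as Ro
def down(a):  # tool y (closing line) at world angle a
    y=np.array([np.cos(a),np.sin(a),0]); z=np.array([0,0,-1.]); 
    return Ro.from_matrix(np.stack([np.cross(y,z),y,z],1)).as_quat()
def best(p,a):  # half-turn choice nearest the present joints
    q0=np.array(current_joint_pos()); c=[]
    for k in (0,np.pi):
        j=inverse_kinematics(list(p),list(down(a+k)))
        if j is not None: c.append((np.abs(np.array(j)-q0).max(),a+k))
    return min(c)[1]
E
python3 - <<'E'
from h import *
np.set_printoptions(precision=3,suppress=True)
print(current_clock(),Ro.from_quat(current_orientation()).as_matrix()[:,1])
p=[0.46,0.08,0.42]; a=best(p,np.radians(71)); move_ptp(p,list(down(a)))
c=capture("wrist"); np.savez("w1.npz",**c); cv2.imwrite("pics/w1.png",c["image"])
print(a,current_joint_pos(),current_clock(),"cam",-c["R"].T@c["t"],c["R"])
for q in ("gate_face","tongue_tip","strike_pin","gate_hinge"):
    for s in spot_in("wrist",q)[:2]: print(q,round(s["conf"],2),s["xy"],world(c,s["xy"])[0])
for q in ("gate","bin","heel_a"):
    for s in silhouettes("wrist",q)[:2]:
        P=world(c,region=s["region"]); np.save(f"w1_{q}.npy",s["region"]); print(q,round(s["conf"],2),s["xy"],np.median(P,0),cv2.minAreaRect((P[:,:2]*1000).astype(np.float32)))
p=[0.468,-0.241,0.25]; a=best(p,np.radians(79.5)); move_ptp(p,list(down(a)))
c=capture("wrist"); np.savez("w2.npz",**c); cv2.imwrite("pics/w2.png",c["image"])
for s in silhouettes("wrist","blank")[:2]:
    P=world(c,region=s["region"]); print("blank",round(s["conf"],2),s["xy"],np.median(P,0),np.percentile(P[:,2],[5,95]),cv2.minAreaRect((P[:,:2]*1000).astype(np.float32)))
    np.save("w2_blank.npy",s["region"])
print(a,current_joint_pos(),current_clock())
cv2.imwrite("pics/w12.png",np.hstack([cv2.imread("pics/w1.png"),cv2.imread("pics/w2.png")]))
E
```

```text
1.0 [ 0.257  0.966 -0.   ]
1.239183768915974 [ 0.025  0.034  1.455  0.     1.654 -1.215] 3.2583 cam [0.399 0.102 0.582] [[ 0.324  0.946 -0.   ]
 [ 0.918 -0.314  0.24 ]
 [ 0.227 -0.078 -0.971]]
gate_face 0.71 [202.9, 170.1] [ 0.456 -0.005  0.085]
tongue_tip 0.25 [355.9, 201.5] [0.58  0.199 0.068]
strike_pin 0.97 [305.6, 169.4] [0.519 0.144 0.009]
gate_hinge 0.6 [204.2, 174.2] [ 0.462 -0.004  0.086]
gate 0.8 [200.8, 172.2] [ 0.455 -0.004  0.085] ((441.1870422363281, -0.8577499389648438), (31.789962768554688, 244.0342559814453), 36.811302185058594)
bin 0.85 [303.6, 171.5] [0.512 0.14  0.009] ((518.804443359375, 78.84941101074219), (369.40020751953125, 296.005859375), 74.20789337158203)
bin 0.31 [152.3, 342.8] [ 0.697 -0.181  0.096] ((608.9479370117188, -117.19158935546875), (76.52217102050781, 509.61407470703125), 49.820072174072266)
heel_a 0.7 [356.8, 201.3] [0.582 0.202 0.067] ((542.5671997070312, 188.36441040039062), (183.44879150390625, 76.16889190673828), 17.17081069946289)
blank 0.88 [257.5, 158.9] [ 0.462 -0.241  0.015] [0.011 0.017] ((468.28985595703125, -242.38702392578125), (33.928314208984375, 149.64620971679688), 77.69902801513672)
1.387536755335492 [-0.605  0.227  1.63   0.     1.284 -1.994] 5.0667
```

View pics/w1.png

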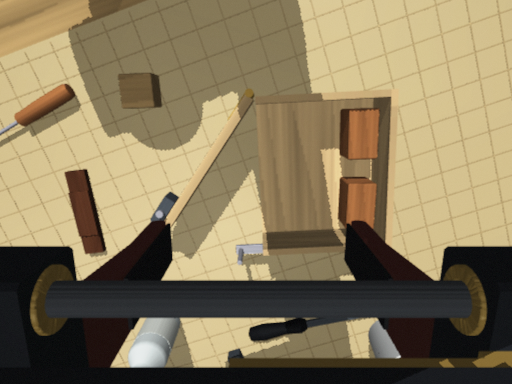

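View pics/w2.png

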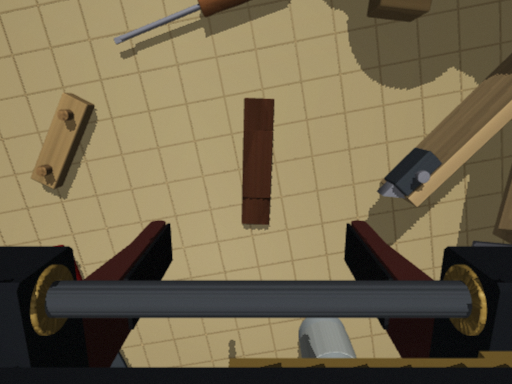

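The first wrist picture shows the bin at (325,170) with three rim walls. The gate runs from its hinge at (248,95) to the latch case at (163,207), and the strike bracket is at (245,250). The second shows the blank at (257,160), measuring 34 x 150 mm, which matches the one specified. I'll fit the bin and gate, then grasp.

```bash
cat > fit.py <<'E'
from h import *
from scipy.optimize import least_squares
np.set_printoptions(precision=4,suppress=True)
def fit(c,p0=(0.521,0.170,1.236)):
    P=world(c,region=np.ones((384,512),bool)); P=P[(P[:,2]>.072)&(P[:,2]<.1)]
    def loc(p,X):
        d=X[:,:2]-np.array(p[:2]); cs,sn=np.cos(p[2]),np.sin(p[2])
        return np.stack([d@[cs,sn],d@[-sn,cs]],1)
    def res(p,X):
        l=loc(p,X)
        ex=lambda v,lo,hi: np.maximum(0,np.maximum(lo-v,v-hi))
        a=np.hypot(l[:,0]-.095,ex(l[:,1],-.115,.115)); b=np.hypot(np.abs(l[:,1])-.115,ex(l[:,0],-.1,.095))
        return np.minimum(a,b)
    p=np.array(p0)
    for th in (.02,.012,.009):
        l=loc(p,P); X=P[(res(p,P)<th)&(l[:,0]>-.09)]
        p=least_squares(res,p,args=(X,),loss="soft_l1",f_scale=.003).x
    return p,len(X),np.abs(res(p,X)).mean(),loc,P
def gate(p,loc,P):
    l=loc(p,P)-np.array([-.108,.12]); r=np.hypot(*l.T)
    th=np.arctan2(-l[:,0],-l[:,1])   # 0 along -y, grows towards -x
    k=(r>.05)&(r<.235)&(P[:,2]>.078)&(th>-.1)&(th<1.5)
    h,e=np.histogram(th[k],80,(-.1,1.5)); m=e[h.argmax()]+.01
    kk=k&(abs(th-m)<.12)&(P[:,2]<.092)
    g=np.polyfit(-l[kk,1]*np.cos(m)-l[kk,0]*np.sin(m),-l[kk,0]*np.cos(m)+l[kk,1]*np.sin(m),1)
    return m+np.arctan(g[0]),g[1],kk.sum(),np.median(th[kk])
E
python3 - <<'E'
from fit import *
for n in ("w1","top","side"):
    c=dict(np.load(n+".npz")); p,k,e,loc,P=fit(c); print(n,p,k,e,"gate",gate(p,loc,P))
a=np.radians(77.7); a=best([.4683,-.2424,.1],a)
move_gripper(.06)
move_ptp([.4683,-.2424,.06],list(down(a)))
hit=servo_line([.4683,-.2424,.004],rate=.06,contact_N=6); print(hit,current_position())
move_gripper(0.0); print("gap",current_finger_gap(),current_grip_force(),current_force(),current_clock())
E
```

```text
w1 [0.5237 0.1633 1.2895] 3212 0.0029000600489045027 gate (np.float64(0.7051689861871027), np.float64(-0.008114205295740268), np.int64(1363), np.float64(0.6411748885942433))
top [0.5238 0.163  1.2914] 617 0.0029417634182446707 gate (np.float64(0.7061293966253213), np.float64(-0.006950326445350583), np.int64(281), np.float64(0.6519766867474204))
side [0.5217 0.1612 1.2924] 286 0.0031427586213555463 gate (np.float64(0.7078595047544187), np.float64(-0.006581327750554903), np.int64(165), np.float64(0.6605929685761254))
False [ 0.4685 -0.2426  0.0042]
gap 0.033448761499149916 30.000399202108383 [ 0.019  -0.4572  2.2015] 8.0833
```

Run:
```python
from fit import *
bx,by,yaw=.5236,.1630,1.2903
R=lambda x,y:(bx+x*np.cos(yaw)-y*np.sin(yaw),by+x*np.sin(yaw)+y*np.cos(yaw))
servo_line([.4683,-.2424,.16],rate=.15)
x,y=R(-.033,0.); a=best([x,y,.16],yaw)
move_ptp([x,y,.16],list(down(a)))
print("gap",current_finger_gap(),current_force())
servo_line([x,y,.04],rate=.12)
c=capture("wrist"); cv2.imwrite("pics/w3.png",c["image"])
print(servo_line([x,y,.0105],rate=.03,contact_N=4),current_position(),current_force(),current_finger_gap(),current_clock())
```

```text
gap 0.033747443967465436 [-0.1188 -0.2768 -0.6531]
True [0.5141 0.1312 0.0121] [ 0.5685 -0.6615  4.7432] 0.03348442455239085 12.7417
```

View pics/w3.png

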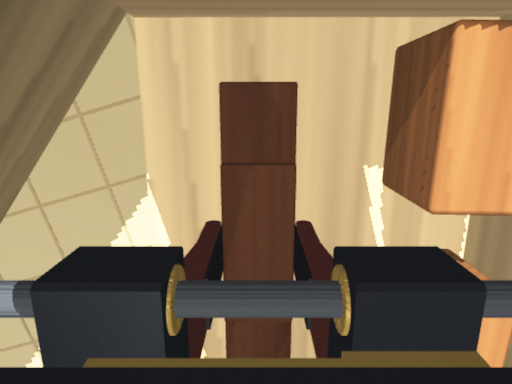

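The blank at (258,200) is held straight, clear of the heel at (460,120) and the wall. It made contact at the expected floor height, so I'll release it, lift and look.

Run:
```python
from fit import *
p=list(current_position()); move_gripper(.05); servo_line([p[0],p[1],.2],rate=.15)
a=best([.44,.06,.40],1.29); move_ptp([.44,.06,.40],list(down(a))); move_gripper(0.)
c=capture("wrist"); cv2.imwrite("pics/w4.png",c["image"]); np.savez("w4.npz",**c)
q,k,e,loc,P=fit(c); print(q,e,"gate",gate(q,loc,P))
for s in silhouettes("wrist","blank")[:2]:
    B=world(c,region=s["region"]); print(s["conf"],np.median(B,0),np.percentile(B[:,2],[5,95]),loc(q,np.median(B,0)[None]),cv2.minAreaRect((B[:,:2]*1000).astype(np.float32)))
# gate top surface profile: strips at given radius
l=loc(q,P)-np.array([-.108,.12])
for th in (.65,.7):
    u=-l[:,1]*np.cos(th)-l[:,0]*np.sin(th); v=-l[:,0]*np.cos(th)+l[:,1]*np.sin(th)
    for r in (.02,.06,.1,.14,.17,.2):
        k=(abs(u-r)<.01)&(abs(v)<.04)&(P[:,2]>.078); print(th,r,np.percentile(v[k],[2,50,98]),k.sum())
print(current_clock())
```

```text
[0.5241 0.1629 1.2938] 0.002858476460219342 gate (np.float64(0.706080120820261), np.float64(-0.007588907525829188), np.int64(1541), np.float64(0.6472325606013221))
0.91 [0.509  0.1307 0.0225] [0.0184 0.0253] [[-0.0351  0.0057]] ((514.1356201171875, 132.15074157714844), (37.99599075317383, 149.4744110107422), 74.25499725341797)
0.65 0.02 [-0.0087 -0.0021  0.0046] 155
0.65 0.06 [-0.0088 -0.0022  0.0046] 147
0.65 0.1 [-0.009  -0.0023  0.0044] 143
0.65 0.14 [-0.0092 -0.0026  0.0041] 133
0.65 0.17 [-0.0093 -0.0021  0.0042] 127
0.65 0.2 [-0.0089  0.0079  0.0225] 313
0.7 0.02 [-0.0098 -0.0031  0.0037] 155
0.7 0.06 [-0.0119 -0.005   0.0016] 148
0.7 0.1 [-0.0141 -0.0072 -0.0005] 142
0.7 0.14 [-0.0162 -0.0097 -0.0028] 134
0.7 0.17 [-0.0178 -0.0109 -0.0042] 130
0.7 0.2 [-0.0188 -0.002   0.0125] 314
16.5
```

View pics/w4.png

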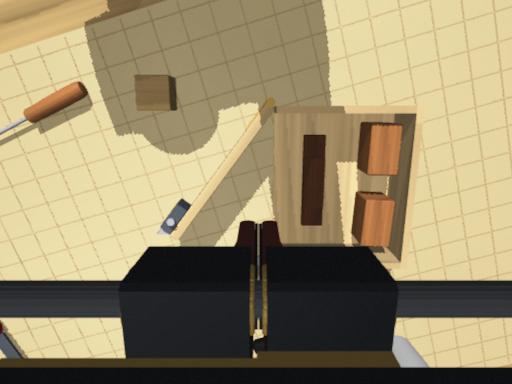

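The blank lies flat in the bin at (313,180), clear of both heels. The gate runs from (270,100) to (178,225) at about 0.65 rad. Next I'll push it shut along its arc with closed fingertips.

```bash
cat > push.py <<'E'
from fit import *
bx,by,yaw=.5238,.1630,1.2915
H=np.array([bx,by])+np.array([[np.cos(yaw),-np.sin(yaw)],[np.sin(yaw),np.cos(yaw)]])@[-.106,.12]
def pose(th,d,z=.065,r=.162):
    f=yaw-th; n=np.array([np.cos(f),np.sin(f)]); u=np.array([np.sin(f),-np.cos(f)])
    return [*(H+r*u-(.007+d)*n),z]
E
python3 - <<'E'
from push import *
th=.65; a0=best(pose(th,.045,.17),yaw-th)-(yaw-th)
O=lambda t:list(down(yaw-t+a0))
print([inverse_kinematics(pose(t,.014),O(t)) is not None for t in (.65,.3,0,-.05)])
move_ptp(pose(th,.045,.17),O(th)); servo_line(pose(th,.045),rate=.15)
print("touch",servo_line(pose(th,.014),rate=.06,contact_N=1.5),current_position(),current_force())
for t in np.arange(.57,.12,-.09):
    h=servo_line(pose(t,.014),O(t),rate=.1,contact_N=20); print(round(t,2),h,current_force())
    if h: break
else:
    print(servo_line(pose(.1,.014),O(.1),rate=.06,contact_N=20),current_force(),current_clock())
    print("final",servo_line(pose(-.06,.014),O(0),rate=.04,contact_N=20),current_force())
p=np.array(current_position()); print(p-pose(0,.014),current_clock())
c=capture("top"); q,k,e,loc,P=fit(c); print(gate(q,loc,P))
E
```

```text
[True, True, True, True]
touch False [ 0.4592 -0.048   0.0649] [ 0.063  -0.1531  0.4085]
0.57 False [-0.4926  1.2733 -0.3282]
0.48 False [-0.2719 -0.0075  0.9256]
0.39 False [-0.3825 -0.1167  0.4049]
0.3 False [-0.1484  0.4872 -0.1176]
0.21 False [0.0335 0.2664 0.2889]
False [-0.3484  1.1075  0.1019] 20.975
final True [-0.4092 -2.4828  1.9967]
[ 0.0017  0.005  -0.0002] 21.5583
(np.float64(-0.007339343638981921), np.float64(0.01062232365454364), np.int64(78), np.float64(0.08617618258653287))fit.py:18: RuntimeWarning: Mean of empty slice.
  return p,len(X),np.abs(res(p,X)).mean(),loc,P
  ret = ret.dtype.type(ret / rcount)
```

Run:
```python
from push import *
p=np.array(current_position()); n=np.array([np.cos(yaw),np.sin(yaw),0])
print(servo_line(list(p+.012*n),rate=.03,contact_N=15),current_force(),(np.array(current_position())-p)@n)
p=np.array(current_position()); servo_line(list(p-.05*n),rate=.1); q=p-.05*n; servo_line([q[0],q[1],.2],rate=.2)
v=[.44,.06,.40]; a=best(v,1.29); move_ptp(v,list(down(a)))
c=capture("wrist"); cv2.imwrite("pics/w5.png",cv2.resize(c["image"][60:300,140:460],(800,600)))
P=world(c,region=np.ones((384,512),bool)); P=P[(P[:,2]>.078)&(P[:,2]<.092)]
d=P[:,:2]-H; N=n[:2]; U=np.array([N[1],-N[0]]); u,w=d@U,d@N
for r in (.04,.08,.12,.16,.185): 
    k=(abs(u-r)<.01)&(abs(w)<.025); print(r,np.percentile(w[k],[2,50,98]),k.sum())
for s in silhouettes("wrist","blank")[:1]: 
    B=world(c,region=s["region"]); print(s["conf"],np.median(B,0),np.percentile(B[:,2],[5,95]))
print(current_clock())
```

```text
True [ 0.3991 -2.581   2.5026] -5.198840663622821e-05
0.04 [-0.0069 -0.0001  0.0069] 165
0.08 [-0.0068 -0.0005  0.0058] 142
0.12 [-0.0066 -0.0002  0.0063] 140
0.16 [-0.0065  0.0001  0.0067] 80Traceback (most recent call last):
  File "<stdin>", line 10, in <module>
    return _quantile_unchecked(
        a, q, axis, out, overwrite_input, method, keepdims, weights)
    return _ureduce(a,
                    func=_quantile_ureduce_func,
    ...<5 lines>...
                    overwrite_input=overwrite_input,
                    method=method)
    r = func(a, **kwargs)
    result = _quantile(arr,
                       quantiles=q,
    ...<2 lines>...
                       out=out,
                       weights=wgt)
    slices_having_nans = np.isnan(arr[-1, ...])
                                  ~~~^^^^^^^^^
IndexError: index -1 is out of bounds for axis 0 with size 0
```

View pics/w5.png

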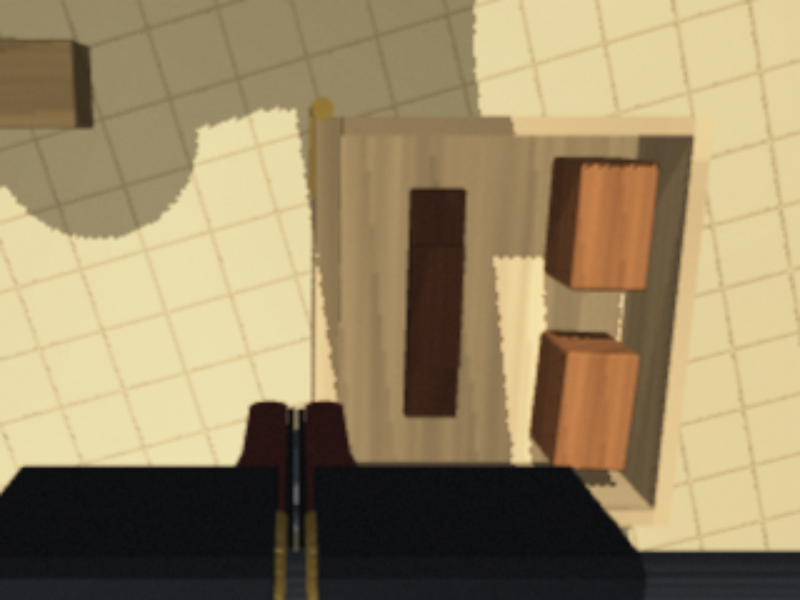

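The gate runs flush down the bin's front from (320,110), at about 0 rad. It stayed there after the arm backed off and didn't give when I pushed it again. The blank lies flat at (437,300), and the heels at (605,225) and (590,400) have not moved.

```bash
python3 -c "
from h import *
print(current_clock()); print(close_job())"
```

```text
24.2833
the job is handed in; nothing more can be done
None
```

The job is handed in at 24.3 s: the blank was set down flat on the bin floor clear of both heel blocks, and the gate was then pushed shut and reads about 0 rad (I judged it latched from that and its not giving, as the tongue was out of view); the arm stayed well away from the glue bottle, though I took no last picture of it.

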